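# Unlatch the craft case and hold its lid half open

## Robot

A 6-joint arm with a two-finger parallel gripper is mounted at the origin on the work surface. World frame = base frame: x ahead of the robot, y to its left, z up, the work surface at z = 0. Lengths are in mm, angles in rad, forces in N, time in s.
With the tool pointing down it reaches from about 325 to 1000 mm from the base axis. Payload 5.1 kg.
Tool frame: the origin (TCP) lies at the very end of the fingers, on their centre line; the grasp point (between the pads) lies ctrl.grasp_offset behind it (ctrl.grasp_offset is the distance from the TCP to the grasp point, in mm); z points along the fingers, x is the direction in which the jaws open and shut, and the axes are right-handed (so a half turn about z gives the same grasp; the last joint's range is limited). The gripper opens to 85 mm and grips with 20 to 120 N. Pads are 22 mm wide; open, the fingers measure 114 mm over their backs; the gripper's body (76 mm by 85 mm) begins 54 mm behind the grasp point. The pads swing forward as they close: fully open they stand 13 mm farther back than shut.
Start: joints at [1.173, 0.124, 1.65, -0, 1.367, -0.083], TCP at [201.278, 618.039, 231.322] pointing down, gripper open.
Joint ranges: [-2.61, 2.61], [-1.02, 2.33], [0.03, 2.71], [-1.35, 4.49], [0.32, 2.68], [-2.91, 2.91]. Speed limits (rad/s): [2.57, 2.57, 3.14, 3.14, 3.14, 3.14].

## Interface

Orientations are given as a unit quaternion [w, x, y, z].
In Python, from plant import ctrl, optics, workorder gives the robot as it stands.
- The arm moves only by the tool carry_out, never from a script. Its argument "steps" is a list that holds one entry, the list of rows, each a list of 5 numbers: the shift along the tool's x, y, z each as a share of 0.3 m, from -1 to 1, then the turn about the tool's z as a share of pi/2 rad, from -1 to 1, then the gripper command: -1 is shut, 1 is fully open, values between are in proportion. A call has 1 to 12 rows; each row shifts and turns the commanded pose from where the row before left it, along the tool's axes as they then stand; what a row does not reach is not made up. A row lasts 1/10 s, in which the tool goes at most 50 mm and 8.59 degrees, less where a joint would pass 70% of its speed; a pose out of reach is approached as far as the arm can. A call with a number of a shift or a turn outside -1 to 1 is refused whole. A call with a gripper value outside its range is refused whole. The fingers move at their own pace and stop on an object; "grip_force" is the grip in N (left out, the last holds). Time passes only in rows, so rows that do not move let the fingers close. It gives the time, the measured TCP pose, the force and the opening at its end, in the units of the state.
- ctrl.state(): the state, without advancing time (a new reading comes with each control period).
- optics.camera(name): name is "scene" or "top" or "wrist"; returns the picture (480x640x3 uint8, blue, green, red); there is no depth.
- optics.camera_info(name): a dict with "fx", "fy", "cx", "cy" (pixels), "eye" and "attitude" of the camera in the world; the wrist camera has in their place "mount" (4x4, takes a point from camera to tool coordinates, whose origin is the TCP and whose axes are the tool frame's). Camera axes: x right, y down, z forward; pixel columns grow to the right and rows downward; lengths in mm; the calibration is good to about 2 mm. The wrist camera is an equidistant fisheye: a pixel r from the principal point sees the ray r / f radians off the axis. A picture is of the moment at which its call begins: read the wrist's pose just before it. camera_info takes no time and is no camera call.
- workorder.finish_job(): hands the job in, once; it reports no verdict.
Trained networks look in the newest picture that a camera, given by its name, has taken for a name from the list of things; names that differ only in an ending like _2 or _b are one class to them, and where a whole thing is asked for, a point or a joint stands for the part that bears it (a point fixed in the world has none). Each returns a list of dicts, best first, with "p" (0 to 1); they miss things now and then, are a little off and sometimes report something else, mostly with a low value. They report only what shows in the picture. A call takes as long as a camera call.
- optics.recognise(label, camera): "centre" ([x, y, z] in mm, in world coordinates, good to about 4 mm: the middle of the surface that is visible of it).
- optics.masks_of(label, camera): "mask" (480x640 bool, what is visible of it).
- optics.pinpoint(label, camera): "centre" ([x, y, z] in mm, in world coordinates, good to about 4 mm: a listed point, or the origin of a listed thing).
The state is a dict: "time_s": time; "qpos": joint angles; "qvel": joint speeds; "joint_torque": joint torques, N m; "ee_pos": TCP position; "eef_rot": TCP orientation; "ft_force": force on the tool from outside, world axes, zero at the start; "ft_torque": the same for the moment, N m; "opening": opening from 0.0 (shut) to 1.0 (fully open).
Only numpy, scipy, OpenCV 4.12 (cv2) and the standard library are available. Lean on these libraries where they do the work, as an engineer would, in place of code of your own. Each camera call takes 0.05 s, during which the arm holds its last target.

## Task

Turn the black latch knob in front of the wooden craft case clockwise until it clicks past its detent and its steel tongue is clear of the lid, then raise the lid and hold it open at 50 degrees from closed so that the person opposite can reach in for the sanded pieces. The lid has no stay and falls shut by itself: finish while still holding it steady at that angle, and leave the latch turned open. Do not disturb the things standing around the case or the pieces inside.

Things in the scene. Friction and masses are not known exactly. Their poses are not given: they have to be found in the camera images.
- case: Fixed wooden box, outside 200 (own x) x 300 (y) x 85 mm tall, walls 8 mm; origin: centre of its underside on the table. Its front faces its own -x, roughly towards the robot. A dark wooden latch block 64 (x) x 110 (y) x 85 mm tall adjoins the front's middle, own x -100 to -164 mm. On it, left of the knob at own y +39 to +55 mm, stands the detent pin's housing, 27 mm tall.
- latch_grip (a point): Grip point of the latch knob, on its vertical axis, 128.5 mm above the table, at own x = -130 mm, y = 0 of the case. The grip is a black upright bar 42 mm long, 14 mm thick, heights 107.5 to 141.5 mm above the table, on a disc of 44 mm diameter. The point turns with the knob: its x axis runs along the bar, towards the tongue; at joint value 0 that is the case's +x.
- latch_tongue (a point): Tip of the latch's tongue, a flat steel bar 12 mm wide, 5 mm thick at disc level that turns with the knob and reaches 50 mm from its axis. Locked, it lies 2 mm above the lid, overlapping its front edge by 20 mm, and really blocks the lid. Turned open, it points to the case's -y (right).
- latch (a joint): Angle of the latch knob in rad: 0 locked, growing clockwise seen from above, up to a stop at 1.45; starts between 0 and 0.2. A bump meets a sprung pin between about 0.65 and 1.13 (peak at 0.9, about 0.1 N m with friction); beyond 1.05 it has clicked past, stays there by itself, and the tongue is clear of the lid.
- lid: Wooden lid, 200 x 300 x 8 mm, 0.36 to 0.59 kg, with a steel bar handle on top. Origin on the hinge axis, at the lid's underside, at its far edge: in the case frame at (+100, 0, +85.5) mm. Closed, its axes are those of the case: the lid reaches from its own x = 0 to -200 mm and its top is at own z = +8 mm; it turns about its own y axis and its front edge rises as it opens.
- lid_handle (a point): Middle of the handle: a round steel bar of 10 mm diameter and 100 mm length along the lid's y axis, on two posts at its ends. At own x = -150 mm, z = +43 mm of the lid, so the bar's axis is 35 mm above the lid's top (30 mm of free gap below it).
- lid_hinge (a joint): Opening angle of the lid in rad: 0 closed, growing as the front edge rises; 50 degrees = 0.873. Hardly any friction: the lid falls shut when let go. Axis along the case's y through the lid's origin.
- bottle: Loose water bottle, 64 mm diameter, 200 mm tall, standing left of the case; origin at the centre of its underside. Leave alone.
- tissues: Loose cardboard tissue box 120 x 110 x 75 mm, right of the case; origin under its centre. Leave alone.
- offcut_a: Loose striped wooden offcut 34 x 40 x 25 mm in front of the case, left of the latch block; origin under its centre. Leave alone.
- offcut_b: Loose striped wooden offcut 90 x 50 x 30 mm, left of the case; origin under its centre. Leave alone.
- sander: Loose cork sanding block 100 x 60 x 32 mm, right of the case near its front; origin under its centre. Leave alone.
- cup: Loose paper cup, 60 mm diameter at the rim, 75 mm tall, in front of the case, right of the latch block; origin under its centre. Leave alone.
- piece_a: Loose sanded wooden piece 70 x 45 x 20 mm inside the case; origin under its centre. Leave alone.
- piece_b: Loose sanded wooden piece 60 x 50 x 25 mm inside the case; origin under its centre. Leave alone.

How it is judged (in metres and radians):
On the way:
1. with the lid still shut, the latch knob has clicked past its detent and stays there (value of joint latch above 1.05 rad and value of joint lid_hinge below 0.1 rad), for 0.2 s.
At the end, for the whole second after the job is handed in: The robot is still holding the lid (touching it with over 0.4 N), the lid stands still (under 0.06 rad/s) at 50 degrees, give or take 6 degrees, and the latch is still past its detent (over 1.05 rad); nothing around or inside the case was disturbed (value of joint lid_hinge between 0.768 and 0.978 rad and velocity of joint lid_hinge between -0.06 and 0.06 rad/s and value of joint latch above 1.05 rad and (contact force between lid and the fingers above 0.4 N or contact force between lid and the arm above 0.4 N)); the arm keeps its last pose, push and grip.
It fails at once if a thing around the case was shifted by more than 25 mm (distance of any of bottle, tissues, offcut_a, offcut_b, sander, cup from where it was at the start of the episode above 0.025 m).
It fails at once if a thing around the case was tipped over (angle between any of bottle, cup's own z axis and vertical above 0.5 rad).
It fails at once if a piece inside the case was shifted by more than 25 mm (distance of any of piece_a, piece_b from where it was at the start of the episode above 0.025 m).
It also fails if it takes over 45 s, if anything falls off the work surface, if the arm or the gripper's body presses on something with over 40 N, if the wrist force passes 120 N, or if a joint passes its speed limit or range.

## Working session

There is one attempt and no reset: what is moved stays moved. The work goes in short steps, Python scripts to look and compute and a tool call to move; the robot and the scene stay as the last step left them, time stands still between calls to the robot, and variables do not carry over. Pictures are saved under pics/ and viewed, and the job is handed in when it is done.

Besides the shell and the picture viewer there is one more tool, called as name(argument=value, ...) on one line, values as JSON. carry_out: Moves the arm, as the interface text tells. Its arguments: {"type":"object","properties":{"steps":{"type":"array"},"grip_force":{"type":"number"}},"required":["steps"]}

```bash
ls -la; mkdir -p pics; python3 - <<'E'
from plant import ctrl, optics, workorder
import cv2
s=ctrl.state(); print({k:s[k] for k in ('time_s','qpos','ee_pos','eef_rot','ft_force','opening')}, ctrl.grasp_offset)
for n in ('scene','top','wrist'):
    cv2.imwrite(f'pics/{n}0.png',optics.camera(n)); print(n,optics.camera_info(n))
for l in ('latch_grip','latch_tongue','lid_handle','lid','case'):
    for c in ('scene','top'):
        print(l,c,[(r['centre'],r['p']) for r in optics.pinpoint(l,c)][:2])
E
```

```text
total 12
drwxr-xr-x  3 agent agent 4096 Dec  6 20:56 .
drwxr-xr-x 23 root  root  4096 Dec  6 20:55 ..
drwxr-xr-x  2 agent agent 4096 Dec  6 20:56 pics
{'time_s': 0.0, 'qpos': array([ 1.17339175e+00,  1.24511402e-01,  1.65164521e+00, -8.93230265e-06,
        1.36749612e+00, -8.26051574e-02]), 'ee_pos': array([201.05787938, 617.49454841, 230.06595918]), 'eef_rot': array([ 5.38075587e-04,  8.09204127e-01,  5.87526697e-01, -8.78335022e-04]), 'ft_force': array([-0.80798045, -0.51301487, -0.64079848]), 'opening': 1.0025622634817433} 18.700000000000003
scene {'fx': 579.1521162238652, 'fy': 579.1521162238652, 'cx': 324.39752568979776, 'cy': 246.97956567486702, 'eye': array([1193.67645904, -796.16907083,  818.95641227]), 'attitude': array([-0.43466232,  0.84042328,  0.2844038 , -0.1545052 ])}
top {'fx': 569.3348788267467, 'fy': 569.3348788267467, 'cx': 314.8197752657489, 'cy': 237.0541083813435, 'eye': array([ 461.47482769,   41.39239002, 1105.9854075 ]), 'attitude': array([-0.03602228,  0.71475918, -0.69673301,  0.04883459])}
wrist {'fx': 371.64829954431775, 'fy': 371.64829954431775, 'cx': 3
[... 233 characters left out ...]
11487675e-03, -2.85564957e-01,  9.58358708e-01,
        -1.42433506e+02],
       [ 0.00000000e+00,  0.00000000e+00,  0.00000000e+00,
         1.00000000e+00]])}
latch_grip scene [([490.3, 76.3, 129.0], 0.72)]
latch_grip top [([491.8, 71.1, 127.0], 0.83), ([680.9, -142.6, -2.8], 0.32)]
latch_tongue scene [([541.5, 69.6, 95.7], 0.65)]
latch_tongue top [([542.0, 69.3, 100.0], 0.61), ([677.0, -141.8, -3.3], 0.55)]
lid_handle scene [([568.6, 85.5, 123.9], 0.68), ([491.2, 74.4, 129.3], 0.45)]
lid_handle top [([570.3, 86.3, 129.4], 0.59)]
lid scene [([720.3, 118.9, 84.9], 0.63), ([539.8, 70.8, 97.0], 0.57)]
lid top []
case scene []
case top [([618.7, 96.7, -3.5], 0.89), ([490.0, 70.6, 129.1], 0.7)]
```

View pics/top0.png

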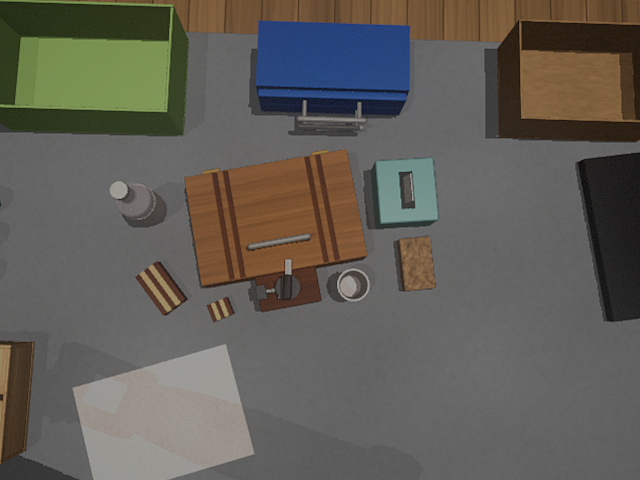

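View pics/scene0.png

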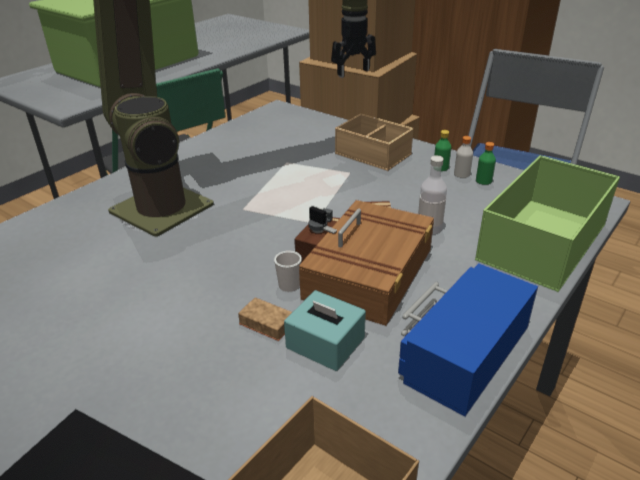

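The top view shows the lid with corners near (186,178), (347,151), (366,257) and (202,286). The handle is at (279,242), the knob at (287,288) and the tongue tip at (288,262). The bottle, the offcuts and the cup are all clear of the knob. Next I fit the case pose from these points.

```bash
cat > h.py <<'E'
import numpy as np, cv2
from scipy.spatial.transform import Rotation as R
from scipy.optimize import least_squares
from plant import ctrl, optics, workorder
def rot(q): q=np.asarray(q); return R.from_quat([q[1],q[2],q[3],q[0]]).as_matrix()
def proj(P,name,st=None):
    i=optics.camera_info(name); P=np.atleast_2d(P).astype(float)
    if name=='wrist':
        T=(P-st['ee_pos'])@rot(st['eef_rot']); m=np.array(i['mount']); C=(T-m[:3,3])@m[:3,:3]
        r=np.hypot(C[:,0],C[:,1]); th=np.arctan2(r,C[:,2]); k=i['fx']*th/np.maximum(r,1e-9)
        return np.c_[i['cx']+k*C[:,0],i['cy']+k*C[:,1]]
    C=(P-i['eye'])@rot(i['attitude'])
    return np.c_[i['cx']+i['fx']*C[:,0]/C[:,2],i['cy']+i['fy']*C[:,1]/C[:,2]]
def c2w(p,L): 
    x,y,a=p; L=np.atleast_2d(L).astype(float); c,s=np.cos(a),np.sin(a)
    return np.c_[x+c*L[:,0]-s*L[:,1],y+s*L[:,0]+c*L[:,1],L[:,2]]
LID=np.array([[100,150,93.5],[100,-150,93.5],[-100,-150,93.5],[-100,150,93.5]])
HAN=np.array([[-50,50,128.5],[-50,-50,128.5]])
GRIP=np.array([[-130,0,128.5]])
def tongue(q): return np.array([[-130+50*np.cos(q),-50*np.sin(q),98.]])
def overlay(img,p,q,name,st=None):
    d=lambda L,c,cl: cv2.polylines(img,[np.round(proj(c2w(p,L),name,st)*8).astype(np.int32)],cl,c,1,cv2.LINE_AA,3)
    d(LID,(0,255,0),True); d(HAN,(255,0,255),False); d(np.r_[GRIP*[1,1,0]+[0,0,98],tongue(q)],(0,255,255),False)
    u=np.array([np.cos(q),-np.sin(q),0])*21; v=np.array([np.sin(q),np.cos(q),0])*7
    g=GRIP[0]+[0,0,13]; d(np.array([g+u+v,g+u-v,g-u-v,g-u+v]),(255,255,0),True)
    return img
E
python3 - <<'E'
from h import *
px=np.array([[186,178],[347,151],[366,257],[202,286]],float)
t=optics.camera('top'); g=cv2.cvtColor(t,cv2.COLOR_BGR2GRAY)
px2=cv2.cornerSubPix(g,px.astype(np.float32).reshape(-1,1,2),(4,4),(-1,-1),(3,50,.01)).reshape(-1,2);print(px2)
# order: +x+y = up-left
f=lambda v:(proj(c2w(v,LID),'top')-px2).ravel()
r=least_squares(f,[620,96,.17],loss='soft_l1');print(r.x,np.degrees(r.x[2]),r.fun)
p=r.x; print('grip',c2w(p,GRIP),'handle',c2w(p,HAN.mean(0)))
for q in (.1,.2): print(q,proj(c2w(p,tongue(q)),'top'))
o=overlay(t,p,.15,'top'); s=overlay(optics.camera('scene'),p,.15,'scene')
cv2.imwrite('pics/ov1.png',np.vstack([cv2.resize(o[130:330,150:400],None,fx=2,fy=2),cv2.resize(s[180:330,230:480],None,fx=2,fy=2)])[:600])
E
```

```text
[[183.74986 175.80334]
 [345.06058 149.04617]
 [366.53564 255.5655 ]
 [199.6734  287.04422]]
[6.19739685e+02 9.86007333e+01 2.04060135e-01] 11.691784521667632 [-1.02642956  0.90217958  0.67360185 -0.38339311 -0.11491657  0.45238316
  0.28546549 -1.04876658]
grip [[492.4369414   72.25663818 128.5       ]] handle [[570.77709162  88.468389   128.5       ]]
0.1 [[284.45654327 259.30391588]]
0.2 [[287.27619342 259.22491574]]
```

View pics/ov1.png

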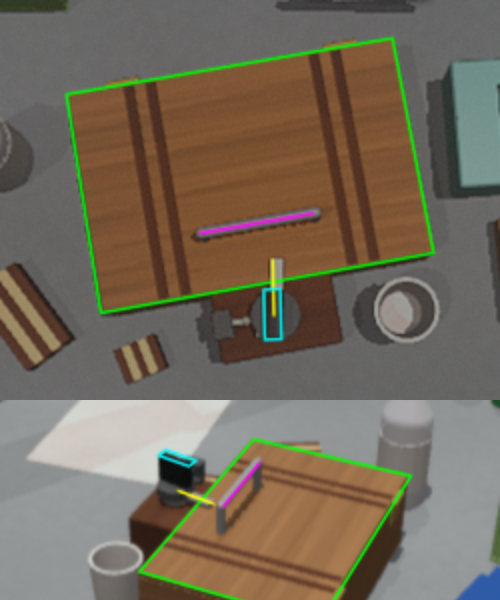

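The overlay fits: lid corners to about 1 px, and the handle line lies on the bar. Fitted yaw is 11.7°, grip is near (492, 73) and latch is near 0.2. I now go above the knob at travel height.

carry_out(steps=[[[-0.11,0.114,0,0,0],[-0.11,0.114,0,0,0],[-0.11,0.114,0,0,0],[-0.11,0.114,0,0,0],[-0.11,0.114,0,0,0],[-0.11,0.114,0,0,0],[-0.11,0.114,0,0,0],[-0.11,0.114,0,0,0],[-0.11,0.114,0,0,0],[-0.11,0.114,0,0,0],[-0.11,0.114,0,0,0],[0,0,0,0,0]]], grip_force=40)

```text
time_s: 1.95
ee_pos: [448.5, 152.2, 231.7]
eef_rot: [0.001, 0.811, 0.585, 0.0]
ft_force: [-0.6, 0.7, 0.2]
opening: 0.499
```

```bash
python3 - <<'E'
from h import *
st=ctrl.state(); w=optics.camera('wrist'); A=rot(st['eef_rot'])
print(st['time_s'],st['ee_pos'],st['qpos'],st['opening'],A.round(3).tolist())
p=[619.74,98.6,.204]
for l in ('latch_grip','lid_handle','latch_tongue'): print(l,[(r['centre'],r['p']) for r in optics.pinpoint(l,'wrist')][:2])
print('go',A.T@(np.array([492,73,230])-st['ee_pos']))
cv2.imwrite('pics/w1.png',overlay(w,p,.2,'wrist',st))
E
```

```text
1.95 [448.53502185 152.17528555 231.69612624] [ 2.14585448e-01 -2.80925419e-01  2.03036525e+00 -1.57531737e-03
  1.39117560e+00 -1.03379192e+00] 0.49902860054205833 [[0.317, 0.949, 0.001], [0.949, -0.317, -0.001], [-0.001, 0.002, -1.0]]
latch_grip []
lid_handle [([567.7, 87.9, 130.5], 0.59)]
latch_tongue [([542.1, 70.4, 95.6], 0.61), ([446.4, 199.1, -0.3], 0.31)]
go [-61.34026076  66.29281179   1.85540457]
```

View pics/w1.png

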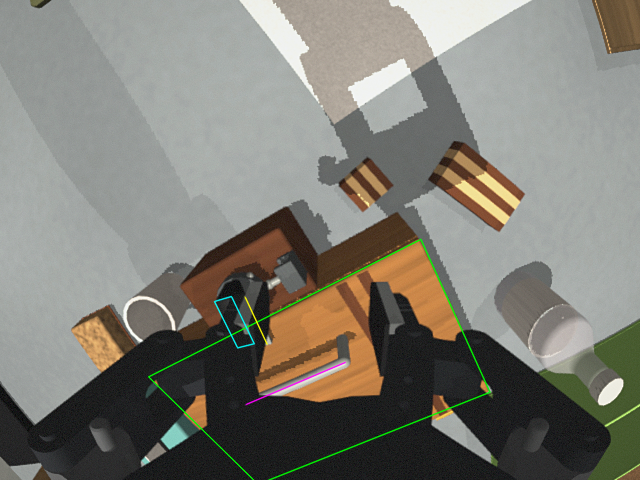

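The wrist view shows the knob near (250,310), partly behind the left finger. The detent housing is at (290,270) and the handle runs from about (262,388) to (347,350). The overlay is within a few mm. I go over the knob, turn to align, and look again from lower.

carry_out(steps=[[[-0.1,0.11,0,0,0],[-0.1,0.11,0,0,0],[0,0,0,-0.07,0],[0,0,0.08,-0.07,0],[0,0,0.08,-0.07,0],[0,0,0,0,0],[0,0,0,0,0]]])

```text
time_s: 2.85
ee_pos: [490.3, 80.1, 183.3]
eef_rot: [-0.0, 0.702, 0.712, -0.0]
ft_force: [-0.0, -0.2, -0.2]
opening: 0.501
```

```bash
python3 - <<'E'
from h import *
st=ctrl.state(); w=optics.camera('wrist'); A=rot(st['eef_rot'])
print(st['time_s'],st['ee_pos'],st['qpos'],st['opening'],A.round(3).tolist())
p=[619.74,98.6,.204]
cv2.imwrite('pics/w2raw.png',w)
for l in ('latch_grip','lid_handle','latch_tongue'): print(l,[(r['centre'],r['p']) for r in optics.pinpoint(l,'wrist')][:2])
print('go',A.T@(np.array([492,73,230])-st['ee_pos']))
w=overlay(w,p,.2,'wrist',st)
cv2.circle(w,tuple(int(v) for v in proj(st['ee_pos'],'wrist',st)[0]),3,(0,0,255),-1)
cv2.imwrite('pics/w2.png',w)
E
```

```text
2.85 [490.32151671  80.14395039 183.3158892 ] [ 5.38735618e-02 -1.86276451e-01  2.03495343e+00  9.46599707e-05
  1.29378359e+00 -1.53203274e+00] 0.5007963480766299 [[-0.015, 1.0, -0.001], [1.0, 0.015, 0.0], [0.0, -0.001, -1.0]]
latch_grip [([491.7, 69.8, 128.3], 0.63)]
lid_handle [([568.4, 86.6, 132.9], 0.78)]
latch_tongue [([544.3, 70.3, 97.5], 0.98)]
go [ -7.16577882   1.52988375 -46.68587157]
```

View pics/w2.png

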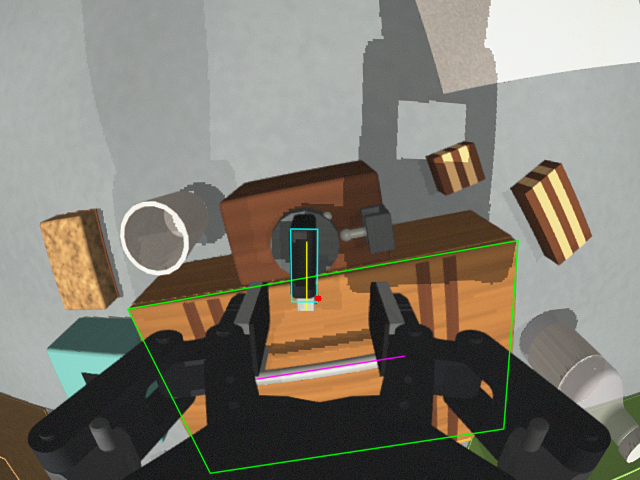

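The knob's top face covers columns 291–316 and rows 229–300. This matches the overlay at q≈0.2, and the bar is parallel to the pads. I shift about 8 mm in y and 2 mm in x, lower to TCP z≈112, then close.

carry_out(steps=[[[-0.026,0.006,0.1,0,0],[0,0,0.1,0,0],[0,0,0.037,0,0],[0,0,0,0,0],[0,0,0,0,-1],[0,0,0,0,-1],[0,0,0,0,-1],[0,0,0,0,-1],[0,0,0,0,-1]]], grip_force=40)

```text
time_s: 3.95
ee_pos: [494.1, 71.2, 114.3]
eef_rot: [0.001, 0.702, 0.712, 0.001]
ft_force: [-0.3, 0.4, 6.0]
opening: 0.155
```

```bash
python3 - <<'E'
from h import *
st=ctrl.state(); w=optics.camera('wrist')
print(st['time_s'],st['ee_pos'],st['qpos'],st['opening'],st['ft_force'],st['ft_torque'])
cv2.imwrite('pics/w3.png',w)
E
```

```text
3.95 [494.07339349  71.2224511  114.32863326] [ 3.55518705e-02 -1.11173900e-01  2.09143274e+00  6.30568632e-05
  1.15789875e+00 -1.55037360e+00] 0.15549409802132227 [-0.25133956  0.42129905  5.95621834] [-0.01033543  0.1159719   0.01969425]
```

View pics/w3.png

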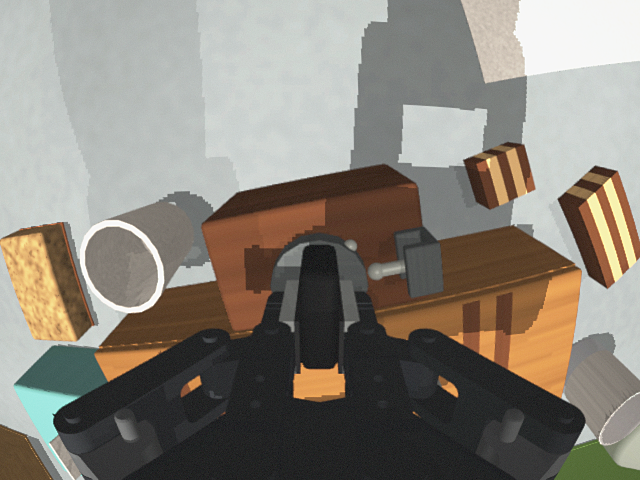

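The bar is gripped: opening 0.155 is about 13 mm, and the contact force is small. I start with three rows of clockwise turn, then check forces.

carry_out(steps=[[[0,-0.004,-0.005,0.08,-1],[0,0,0,0.08,-1],[0,0,0,0.08,-1],[0,0,0,0,-1]]])

```text
time_s: 4.4
ee_pos: [493.8, 70.3, 114.4]
eef_rot: [0.003, 0.823, 0.567, 0.002]
ft_force: [5.9, -3.8, -3.9]
opening: 0.153
```

carry_out(steps=[[[0,0,0,0.08,-1],[0,0,0,0.08,-1],[0,0,0,0.08,-1],[0,0,0,0.08,-1],[0,0,0,0.08,-1],[0,0,0,0.08,-1],[0,0,0,0,-1],[0,0,0,0,-1]]])

```text
time_s: 5.2
ee_pos: [492.5, 68.9, 114.4]
eef_rot: [0.003, 0.974, 0.226, 0.001]
ft_force: [1.5, -8.7, -0.6]
opening: 0.157
```

```bash
python3 - <<'E'
from h import *
st=ctrl.state(); w=optics.camera('wrist'); t=optics.camera('top')
A=rot(st['eef_rot']); phi=np.arctan2(A[1,0],A[0,0]); q=.204-(phi-np.pi/2)
print(st['time_s'],st['ee_pos'],phi,q,st['opening'],st['ft_force'],st['ft_torque'])
cv2.imwrite('pics/w4.png',w)
E
```

```text
5.2 [492.52733089  68.922315   114.44086083] 0.4552070025644937 1.3195893242304029 0.15676122294681175 [ 1.48325897 -8.68419189 -0.63809356] [-1.43000435 -0.33160002 -0.04847448]
```

View pics/w4.png

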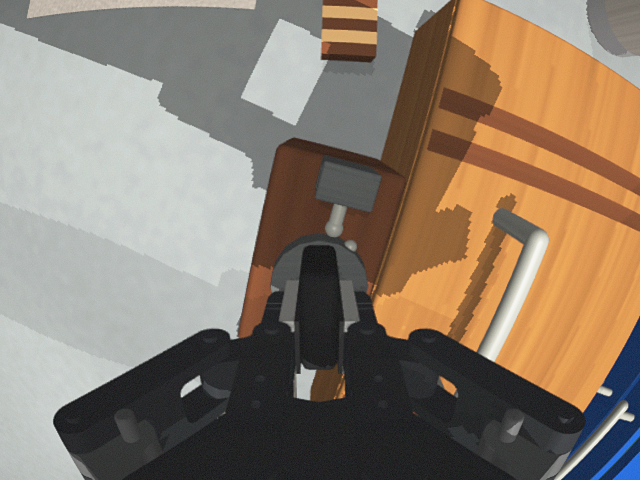

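The angle works out to latch ≈1.32, and the tongue now points right. I release, rise, align with the case (turn +14.4°) and move over the handle.

carry_out(steps=[[[0,0,0,0,0],[0,0,0,0,0],[0,0,0,0,0],[0,0,-0.1,0,0],[0,0,-0.1,0,0],[0,0,-0.06,0.08,0],[0,0,0,0.08,0],[0.088,-0.003,0,0,0],[0.088,-0.003,0,0,0],[0.088,-0.003,0,0,0],[0,0,0,0,0],[0,0,0,0,0]]])

```text
time_s: 6.5
ee_pos: [568.2, 90.0, 191.3]
eef_rot: [-0.0, 0.995, 0.102, -0.001]
ft_force: [-0.4, -0.4, -0.5]
opening: 0.498
```

```bash
python3 - <<'E'
from h import *
st=ctrl.state(); w=optics.camera('wrist'); cv2.imwrite('pics/w5.png',w)
A=rot(st['eef_rot']); phi=np.arctan2(A[1,0],A[0,0])
print(st['time_s'],st['ee_pos'],phi,st['opening'],st['qpos'][5])
for c in ('wrist','top','scene'):
  if c!='wrist': cv2.imwrite(f'pics/{c}5.png',optics.camera(c))
  for l in ('latch_grip','lid_handle','latch_tongue'): print(c,l,[(r['centre'],r['p']) for r in optics.pinpoint(l,c)][:1])
p=[619.74,98.6,.204]
w=overlay(w,p,1.3,'wrist',st)
cv2.imwrite('pics/w5o.png',w)
E
```

```text
6.5 [568.2408656   89.97421055 191.25009514] 0.20397996123412546 0.4981326127849006 -0.14027813488063828
wrist latch_grip [([492.4, 69.5, 129.7], 0.77)]
wrist lid_handle [([566.6, 86.5, 134.1], 0.96)]
wrist latch_tongue [([516.4, 23.5, 97.4], 0.92)]
top latch_grip [([489.2, 72.0, 126.4], 0.62)]
top lid_handle [([572.9, 87.3, 127.2], 0.58)]
top latch_tongue [([513.7, 24.0, 98.3], 0.49)]
scene latch_grip [([489.6, 73.9, 129.8], 0.67)]
scene lid_handle [([568.9, 88.2, 122.4], 0.76)]
scene latch_tongue [([513.1, 27.4, 100.5], 0.65)]
```

View pics/w5o.png

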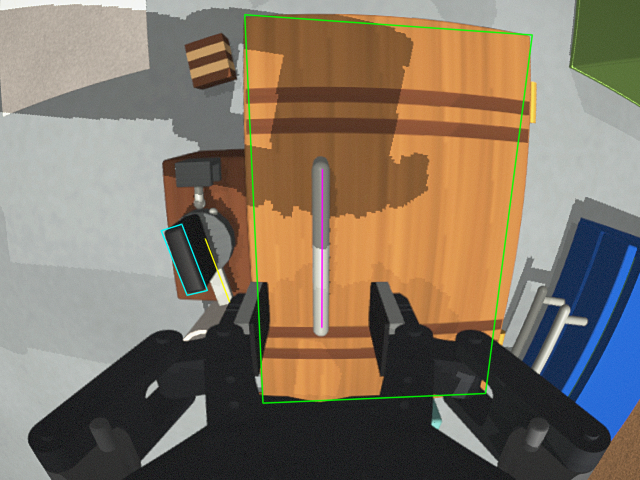

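View pics/scene5.png

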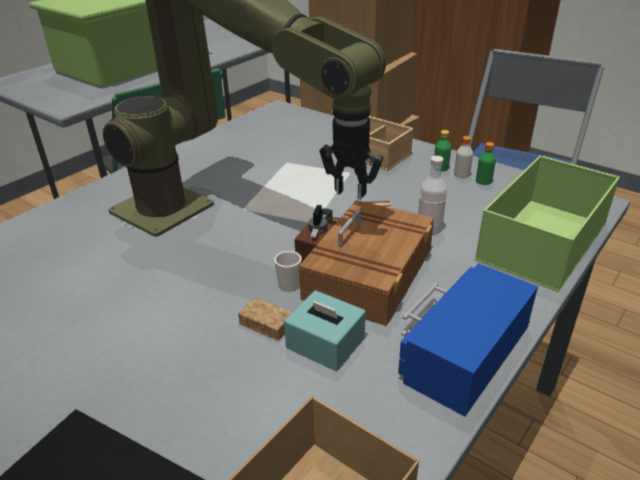

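The wrist view shows the handle at column 321, against a TCP centre column of 319, parallel to the pads. The tongue is well clear: grip to tongue points at −63° in the world, which gives latch ≈1.31 after release. I lower 80 mm and grip the handle.

carry_out(steps=[[[0,0,0.1,0,0],[0,0,0.1,0,0],[0,0,0.067,0,0],[0,0,0,0,0],[0,0,0,0,-1],[0,0,0,0,-1],[0,0,0,0,-1],[0,0,0,0,-1],[0,0,0,0,-1]]], grip_force=30)

```text
time_s: 8.0
ee_pos: [569.2, 89.7, 113.6]
eef_rot: [0.0, 0.995, 0.102, 0.001]
ft_force: [-2.9, -0.5, 6.0]
opening: 0.102
```

```bash
python3 - <<'E'
from h import *
st=ctrl.state(); w=optics.camera('wrist'); cv2.imwrite('pics/w6.png',w)
print(st['time_s'],st['ee_pos'],st['opening'],st['ft_force'])
# arc plan: tool x (case +x) and up increments
for d in range(0,51,5):
    a=np.radians(d); print(d,(-150*np.cos(a)+43*np.sin(a)+150).round(1),(150*np.sin(a)+43*np.cos(a)-43).round(1))
E
```

```text
8.0 [569.23781294  89.74814441 113.63162233] 0.10160695823015273 [-2.88056076 -0.53920262  5.98001246]
0 0.0 0.0
5 4.3 12.9
10 9.7 25.4
15 16.2 37.4
20 23.8 48.7
25 32.2 59.4
30 41.6 69.2
35 51.8 78.3
40 62.7 86.4
45 74.3 93.5
50 86.5 99.5
```

View pics/w6.png

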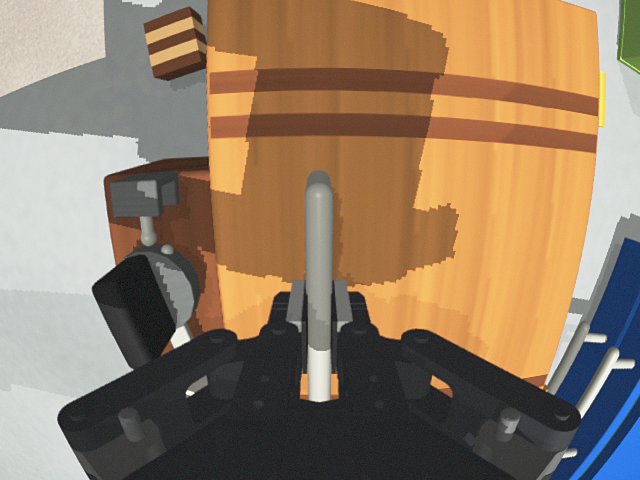

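The handle is gripped (opening 0.10, about 9 mm). I lift along the hinge arc in small steps, first to 20°.

carry_out(steps=[[[0.007,0,-0.022,0,-1],[0.007,0,-0.021,0,-1],[0.009,0,-0.021,0,-1],[0.009,0,-0.021,0,-1],[0.011,0,-0.02,0,-1],[0.011,0,-0.02,0,-1],[0.012,0,-0.019,0,-1],[0.013,0,-0.019,0,-1],[0,0,0,0,-1]]])

```text
time_s: 8.95
ee_pos: [591.2, 94.4, 162.1]
eef_rot: [0.0, 0.995, 0.102, -0.001]
ft_force: [-7.2, -3.5, 1.6]
opening: 0.104
```

carry_out(steps=[[[0.014,0,-0.018,0,-1],[0.014,0,-0.018,0,-1],[0.016,0,-0.016,0,-1],[0.016,0,-0.016,0,-1],[0.017,0,-0.015,0,-1],[0.017,0,-0.015,0,-1],[0.018,0,-0.0135,0,-1],[0.018,0,-0.0135,0,-1],[0,0,0,0,-1]]])

```text
time_s: 9.85
ee_pos: [630.4, 102.5, 202.8]
eef_rot: [0.0, 0.995, 0.102, 0.0]
ft_force: [-10.8, -3.1, 10.3]
opening: 0.105
```

```bash
python3 - <<'E'
from h import *
st=ctrl.state(); cv2.imwrite('pics/w7.png',optics.camera('wrist')); cv2.imwrite('pics/s7.png',optics.camera('scene'))
print(st['time_s'],st['ee_pos'],st['opening'],st['ft_force'],st['ft_torque'])
E
```

```text
9.85 [630.35419252 102.53849873 202.81960883] 0.10494668183022102 [-10.7730429   -3.08739263  10.29485642] [-0.45764332  1.93321406  0.0158298 ]
```

View pics/s7.png

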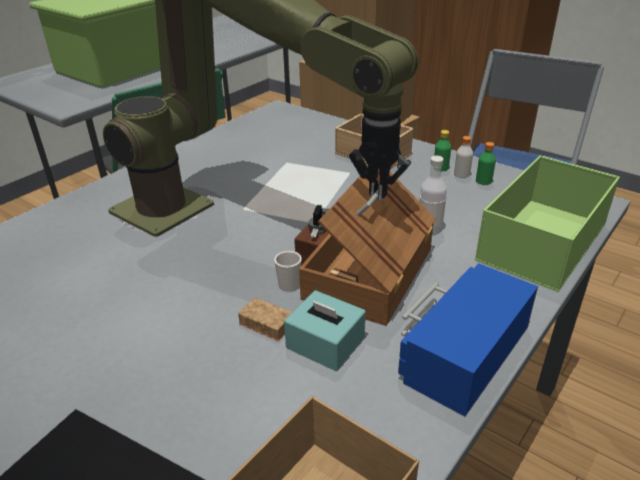

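View pics/w7.png

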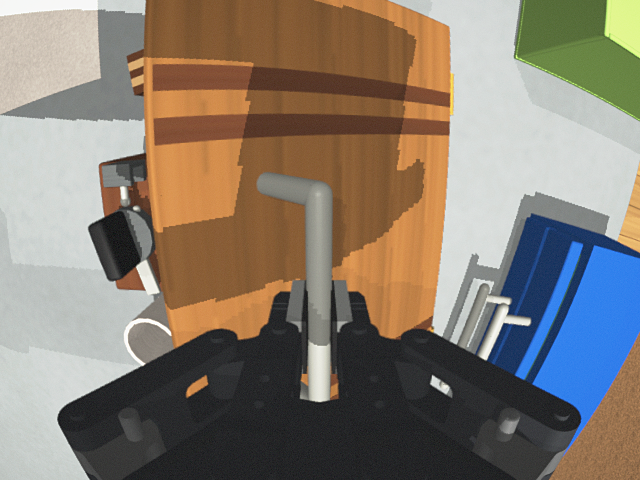

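The lid is at about 40°: 62 mm along x and 89 mm up. The tool shows a small outward radial force of about 15 N. I do the last 10° with slightly more lift.

carry_out(steps=[[[0.018,0,-0.015,0,-1],[0.019,0,-0.014,0,-1],[0.019,0,-0.012,0,-1],[0.019,0,-0.011,0,-1],[0,0,0,0,-1],[0,0,0,0,-1],[0,0,0,0,-1]]])

```text
time_s: 10.65
ee_pos: [652.3, 107.1, 216.4]
eef_rot: [-0.0, 0.995, 0.102, 0.001]
ft_force: [-5.4, -1.5, 6.6]
opening: 0.098
```

```bash
cat > ang.py <<'E'
from h import *
import sys
n=sys.argv[1]
st=ctrl.state(); print(st['time_s'],st['ee_pos'],st['opening'],st['ft_force'])
p=np.array([619.74,98.6,.204])
def lidw(a,L):
    L=np.asarray(L,float); c,s=np.cos(a),np.sin(a)
    return c2w(p,np.c_[100+c*L[:,0]+s*L[:,2],L[:,1],85.5-s*L[:,0]+c*L[:,2]])
# angle from gripper height/pos (bar 18.7 above TCP at closed grip z 113.6 -> bar 128.5 => offset 14.9)
b=st['ee_pos']+[0,0,14.9]; d=b-[*p[:2],0]; cx=d[0]*np.cos(p[2])+d[1]*np.sin(p[2])
print('angle by tcp',np.degrees(np.arctan2(b[2]-85.5,100-cx)-np.arctan2(43,150)), 'r',np.hypot(b[2]-85.5,100-cx))
C=np.array([[-200,150,8],[-200,-150,8],[0,-150,8],[0,150,8]])
ims=[]
for c in ('scene','wrist'):
    im=optics.camera(c)
    for d,col in ((44,(0,0,255)),(50,(0,255,0)),(56,(255,0,0))):
        cv2.polylines(im,[np.round(proj(lidw(np.radians(d),C),c,st)*8).astype(np.int32)],True,col,1,cv2.LINE_AA,3)
    ims.append(im)
cv2.imwrite(f'pics/a{n}.png',cv2.resize(ims[0][130:340,230:480],None,fx=2.8,fy=2.8)); cv2.imwrite(f'pics/b{n}.png',ims[1])
optics.camera('top')
for l in ('latch_grip','lid_handle','latch_tongue'):
  for c in ('scene','wrist','top'): print(c,l,[(r['centre'],r['p']) for r in optics.pinpoint(l,c)][:1])
E
python3 ang.py 1
```

```text
10.65 [652.32123438 107.13772571 216.35955001] 0.09783056567774681 [-5.40702978 -1.49395998  6.63622986]
angle by tcp 49.524262005642015 r 160.15655918392778
scene latch_grip [([490.1, 72.7, 130.5], 0.63)]
wrist latch_grip [([493.4, 68.9, 128.7], 0.97)]
top latch_grip []
scene lid_handle [([650.5, 106.0, 224.1], 0.85)]
wrist lid_handle [([650.0, 105.8, 228.8], 0.62)]
top lid_handle [([654.7, 105.8, 227.9], 0.82)]
scene latch_tongue [([514.9, 25.7, 97.1], 0.81)]
wrist latch_tongue [([511.8, 26.1, 94.7], 0.94)]
top latch_tongue [([515.7, 24.9, 95.6], 0.43)]
```

View pics/a1.png

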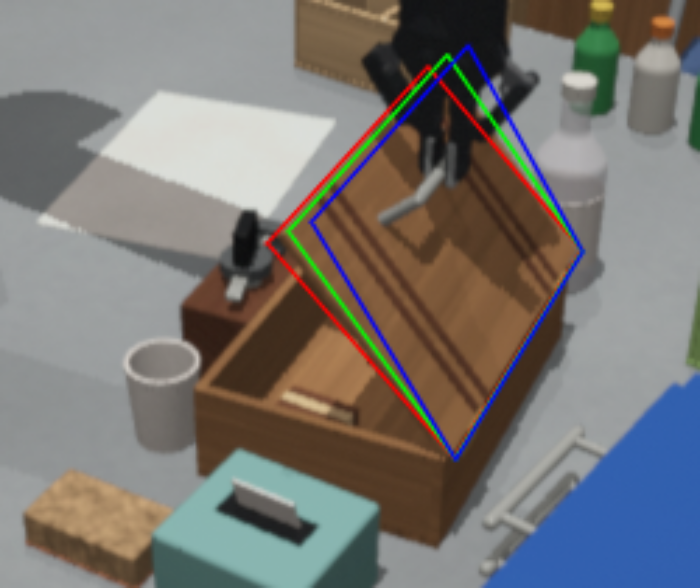

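View pics/b1.png

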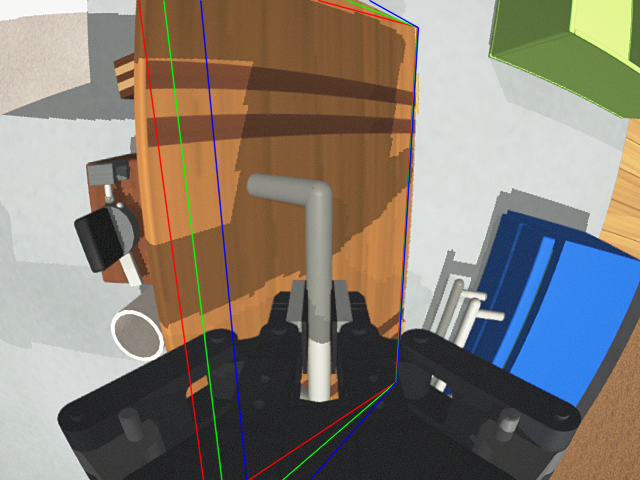

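```bash
python3 - <<'E'
from h import *
im=optics.camera('scene'); cv2.imwrite('pics/c2.png',cv2.resize(im[130:340,270:470],None,fx=2.8,fy=2.8,interpolation=cv2.INTER_CUBIC))
w=optics.camera('top'); cv2.imwrite('pics/d2.png',cv2.resize(w[130:330,120:400],None,fx=2.8,fy=2.8,interpolation=cv2.INTER_CUBIC))
E
```

```text
(no output)
```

View pics/c2.png

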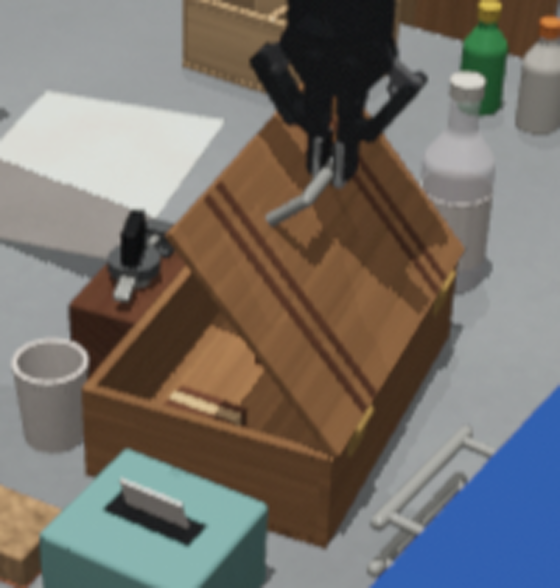

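View pics/d2.png

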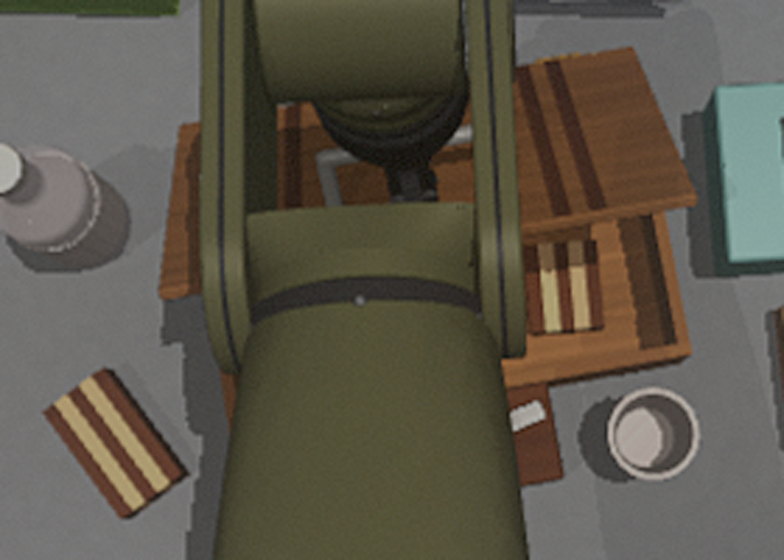

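```bash
python3 - <<'E'
from h import *
p=np.array([619.74,98.6,.204])
def lidw(a,L):
    L=np.asarray(L,float); c,s=np.cos(a),np.sin(a)
    return c2w(p,np.c_[100+c*L[:,0]+s*L[:,2],L[:,1],85.5-s*L[:,0]+c*L[:,2]])
C=np.array([[-200,150,8],[-200,150,0],[-200,-150,8],[-200,-150,0]])
for d in range(38,56,2):
    t=(proj(lidw(np.radians(d),C),'top')-[120,130])*2.8; s=(proj(lidw(np.radians(d),C),'scene')-[270,130])*2.8
    print(d,'top L',t[:2].round().tolist(),'top R',t[2:].round().tolist(),'scene R',s[2:].round().tolist())
E
```

```text
38 top L [[171.0, 346.0], [175.0, 355.0]] top R [[698.0, 252.0], [698.0, 262.0]] scene R [[136.0, 256.0], [130.0, 262.0]]
40 top L [[168.0, 337.0], [172.0, 347.0]] top R [[697.0, 243.0], [698.0, 253.0]] scene R [[142.0, 251.0], [135.0, 257.0]]
42 top L [[165.0, 327.0], [169.0, 338.0]] top R [[697.0, 233.0], [697.0, 244.0]] scene R [[148.0, 246.0], [141.0, 252.0]]
44 top L [[162.0, 318.0], [165.0, 329.0]] top R [[696.0, 223.0], [697.0, 235.0]] scene R [[154.0, 242.0], [147.0, 247.0]]
46 top L [[158.0, 307.0], [162.0, 319.0]] top R [[695.0, 213.0], [696.0, 224.0]] scene R [[161.0, 238.0], [153.0, 243.0]]
48 top L [[155.0, 297.0], [159.0, 309.0]] top R [[694.0, 202.0], [695.0, 214.0]] scene R [[168.0, 234.0], [160.0, 238.0]]
50 top L [[152.0, 286.0], [155.0, 298.0]] top R [[693.0, 191.0], [694.0, 203.0]] scene R [[175.0, 230.0], [167.0, 234.0]]
52 top L [[148.0, 275.0], [152.0, 288.0]] top R [[692.0, 180.0], [693.0, 192.0]] scene R [[183.0, 227.0], [174.0, 231.0]]
54 top L [[145.0, 264.0], [149.0, 277.0]] top R [[691.0, 168.0], [692.0, 181.0]] scene R [[190.0, 223.0], [182.0, 227.0]]
```

In the scene and top views the lid's front corners are at top L (162,298), top R (695,203) and scene R (168,237) in the enlarged crops. All three match the 50° prediction, and the TCP gives 49.5°. I do a last steadiness check with a short hold.

carry_out(steps=[[[0,0,0,0,-1],[0,0,0,0,-1],[0,0,0,0,-1],[0,0,0,0,-1],[0,0,0,0,-1]]])

```text
time_s: 11.85
ee_pos: [652.3, 107.1, 216.4]
eef_rot: [-0.0, 0.995, 0.102, 0.001]
ft_force: [-5.5, -1.0, 6.2]
opening: 0.1
```

```bash
python3 - <<'E'
from h import *
s=ctrl.state(); print(s['time_s'],s['ee_pos'],np.abs(s['qvel']).max(),s['ft_force'],s['opening'])
optics.camera('scene')
print(workorder.finish_job()); s=ctrl.state(); print(s['time_s'],s['ee_pos'],s['opening'])
E
```

```text
11.85 [652.26624936 107.12698173 216.3822621 ] 0.0018359746298849742 [-5.47360488 -0.95461029  6.22595909] 0.10021078036883789
the job is handed in; nothing more can be done
None
the job is handed in; nothing more can be done
```

I turned the latch knob clockwise past its detent and released it. Then I gripped the lid handle, raised the lid along its hinge arc, and handed the job in at about 12 s with the lid held open at about 50°.

- **Latch:** it read about 1.32 rad while gripped. After release, the images put it at about 1.31 rad, and it had not moved when the lid was up.
- **Lid angle:** the lid corners in the scene and top views match 50°, and the tool position gives 49.5°.
- **Hold:** the arm stayed still over the last second, with the handle in the grip (opening 0.10) and about 8 N on the tool.
- **Surroundings:** in the pictures nothing around the case looked moved. I judged this by eye and did not measure it. The one piece I could see inside looked in place, but I had no earlier view of the pieces to compare with.
- **Disagreements:** the lid's front edge in the wrist picture did not fit the overlay and suggested 44° or a little less. I trusted the two fixed cameras and the tool position instead. The handle's radius from the hinge came out about 4 mm larger than stated, with a small leftover force on the tool.

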